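# Fit the rinser's push knob and hold it down

### The job

Lift the saddle guard off the pitcher rinser's bare valve stem and hang it astride the horizontal bar, one leg on each side, and let go of it. Then take the black knob from the counter, turn it so that the flat in its bore matches the flat of the D-shaped stem (the knob's pointer nose and the small tooth beside the stem's foot point the same way), push it fully home on the stem and press the sprung stem well down; finish while still gripping the knob and keeping it pressed down, and leave the cups, saucer and carafe alone.

Things in the scene. Friction and masses are not known exactly. Their poses are not given: they have to be found in the camera images.
- guard_fin (a point): Centre of the black grip fin on top of the loose saddle guard: fin (sizes here and below in mm) 44 along x, 12 along y (grip across y), 28 high, on the middle of the guard's top plate, whose underside is 18 below this point. z up. The guard starts on the rinser's deck, astride the stem. When it hangs on the bar, channel (y) along the bar either way round, this point is about 24 above the bar's axis.
- rail_mid (a point): Middle of the fixed round steel bar, on its axis (mm): 12 in diameter, 240 long, horizontal along y, axis 160 above the counter, carried by a post 16 in diameter at each end. Place and yaw vary.
- guard: The guard as a whole: bent steel sheet like an upside-down U, about 0.26 kg. In mm: top plate 52 in x, 60 in y, 4 thick; two legs (at +x and -x) 4 thick, 60 along y, 80 long below the plate, 44 clear between them; the channel between runs along y, open at both ends. Origin between its feet, 98 below the fin's centre, same axes.
- rail: The rail with its posts (round feet 70 mm across). Origin on the counter below the bar's middle, bar along y.
- knob_center (a point): Centre (on the axis, half-way up) of the loose black knob, 48 mm high, about 0.09 kg, upright on the counter. Lower part: round hub 44 in diameter, 22 high, with a pointer nose at +x (to 29 mm from the axis). Upper part: bar grip 40 along x, 16 along y (grip across y), 26 high, from 2 below to 24 above this point. z up.
- knob: The knob as a whole: origin at the centre of its underside, 24 mm below its centre, same axes. A blind D-shaped bore opens in the underside (mm): 18 deep (its end 6 below the knob's centre), 19 in diameter, with its flat on the +x side (the nose's side), 5.5 from the axis.
- stem_tip (a point): Top centre of the upright D-shaped steel stem (mm): 16 in diameter, flat on its +x side 4 from the axis, top edge chamfered 1.5; 30 above the deck, 26 above the round bezel at its foot (30 across, with a tooth at +x). It does not turn; its yaw varies. The knob goes on with its x along this x within 12 degrees; home, its centre is 6 above this point. The point sinks with the stem.
- stem (a joint): How far the stem is pressed down against its spring, in m: 0 up, 0.006 at the stop. 3 N start it, 9 N bring it to the stop; it springs back when released. Well down means past 0.004.
- rinser: Fixed pitcher rinser, a low steel housing 170 mm in x, 220 mm in y, flat deck 80 mm above the counter, a drip grid in its -y half, the stem in its +y half. Origin: centre of its underside on the counter.
- carafe: Bystander: empty glass carafe, 150 mm high, up to 112 mm across, standing loose on the counter. Origin: centre of its underside.
- cup_a: Bystander: amber glass espresso cup, 58 mm high, 62 mm across the rim, loose. Origin: centre of its underside.
- cup_b: Bystander: a second amber glass espresso cup, the same. Origin: centre of its underside.
- saucer: Bystander: olive ceramic saucer, 124 mm across, 18 mm high, loose. Origin: centre of its underside.
Mind the look-alikes: they are no part of the job. Of the things shaped like the knob, the black one is meant.

How it is judged:
By the outcome, as a careful person would: the job done as asked, in the order asked, and still so for the second after the job is handed in, while the arm keeps its last pose, push and grip.
It also fails if it takes over 67 s, if anything falls off the work surface, if the arm or the gripper's body presses on something with over 40 N, if the wrist force passes 120 N, or if a joint passes its speed limit or range.

### The arm

A 6-joint arm with a two-finger parallel gripper is mounted at the origin on the work surface. World frame = base frame: x ahead of the robot, y to its left, z up, the work surface at z = 0. Lengths are in m, angles in rad, forces in N, time in s.
With the tool pointing down it reaches from about 0.425 to 0.95 m from the base axis. Payload 3.5 kg.
Tool frame: the origin (TCP) lies between the finger pads; the fingertips stand 14 mm ahead of it and the grasp point (between the pads) lies 5 mm behind it (ctrl.tip_extent is the distance from the TCP to the fingertips, in m); x points along the fingers, z is the direction in which the jaws open and shut, and the axes are right-handed (so a half turn about x gives the same grasp; the last joint's range is limited). The gripper opens to 85 mm and grips with 20 to 120 N. Pads are 22 mm wide; open, the fingers measure 114 mm over their backs; the gripper's body (76 mm by 85 mm) begins 54 mm behind the grasp point. The pads swing forward as they close: fully open they stand 13 mm farther back than shut.
Start: joints at [-1.481, 0.286, 1.577, -0, 1.279, -0.15], TCP at [0.16, -0.656, 0.245] pointing down, gripper open.
Joint ranges: [-2.77, 2.77], [-0.9, 2.22], [0.21, 2.48], [-1.53, 4.67], [0.24, 2.81], [-2.84, 2.84]. Speed limits (rad/s): [2.79, 2.79, 3.14, 3.14, 3.14, 3.14].

### API

Orientations are given as a unit quaternion [x, y, z, w].
In Python, from plant import ctrl gives the robot as it stands.
- The arm moves only by the tool move_arm, never from a script. Its argument "commands" is one flat list of numbers, 4 for each row, row after row: the shift along the tool's x, y, z in units of 25 mm (1.0 is 25 mm), then the turn about the tool's x in units of 5 degrees (1.0 is 5 degrees). A call has 1 to 20 rows; each row shifts and turns the commanded pose from where the row before left it, along the tool's axes as they then stand; what a row does not reach is not made up. A row lasts 1/8 s, in which the tool goes at most 62.5 mm and 10.7 degrees, less where a joint would pass 70% of its speed; a pose out of reach is approached as far as the arm can. A call is refused whole if a number of a shift passes 1 or a number of a turn 1, either way. A call with a gripper value outside its range is refused whole. "jaw" is the finger opening in mm, from 0 to 85.4, set as the call begins (left out, the last holds). The fingers move at their own pace and stop on an object; "force" is the grip in N (left out, the last holds). Time passes only in rows, so rows that do not move let the fingers close. It gives the time, the measured TCP pose, the force and the opening at its end, in the units of the state.
- ctrl.get_state(): the state, without advancing time (a new reading comes with each control period).
- ctrl.read_camera(name): name is "scene" or "top"; returns the picture (400x640x3 uint8, red, green, blue); there is no depth.
- ctrl.get_calibration(name): a dict with "camera_matrix" (3x3 intrinsics, pixels), "camera_from_world" (4x4, takes a point from world to camera coordinates). Camera axes: x right, y down, z forward; pixel columns grow to the right and rows downward; lengths in m; the calibration is good to about 2 mm. A picture is of the moment at which its call begins. get_calibration takes no time and is no camera call.
- ctrl.sign_off(): hands the job in, once; it reports no verdict.
The state is a dict: "time": time; "qpos": joint angles; "dq": joint speeds; "joint_efforts": joint torques, N m; "eef_pos": TCP position; "tcp_rot": TCP orientation; "contact_force": force on the tool from outside, world axes, zero at the start; "wrist_torque": the same for the moment, N m; "opening": opening from 0.0 (shut) to 1.0 (fully open).
Only numpy, scipy, OpenCV 4.12 (cv2) and the standard library are available. Lean on these libraries where they do the work, as an engineer would, in place of code of your own. Each camera call takes 0.05 s, during which the arm holds its last target.

## Working session

There is one attempt and no reset: what is moved stays moved. The work goes in short steps, Python scripts to look and compute and a tool call to move; the robot and the scene stay as the last step left them, time stands still between calls to the robot, and variables do not carry over. Pictures are saved under pics/ and viewed, and the job is handed in when it is done.

Besides the shell and the picture viewer there is one more tool, called by a JSON object that holds its "api" and its "payload", one argument or row to a line. move_arm: Moves the arm, as the interface text tells. Its arguments: {"type":"object","properties":{"commands":{"type":"array"},"jaw":{"type":"number"},"force":{"type":"number"}},"required":["commands"]}

```bash
mkdir -p pics; ls; python3 - <<'E'
from plant import ctrl
import cv2
for n in("scene","top"):
    cv2.imwrite(f"pics/{n}0.png",ctrl.read_camera(n)[:,:,::-1])
    c=ctrl.get_calibration(n);print(n,c["camera_matrix"],c["camera_from_world"])
print(ctrl.get_state(),ctrl.tip_extent)
E
```

```text
pics
scene [[477.13453771   0.         325.56743112]
 [  0.         477.13453771 203.46673792]
 [  0.           0.           1.        ]] [[-0.84546574  0.53395632  0.00885046  0.4853681 ]
 [ 0.44238442  0.70956191 -0.5484687  -0.20113198]
 [-0.29913828 -0.45979619 -0.83612425  1.32644689]
 [ 0.          0.          0.          1.        ]]
top [[380.06061247   0.         321.33099166]
 [  0.         380.06061247 202.8286267 ]
 [  0.           0.           1.        ]] [[-8.59537707e-02 -9.96298982e-01 -5.35938944e-04  6.33145266e-02]
 [-9.73082888e-01  8.40662734e-02 -2.14575290e-01  6.10158512e-01]
 [ 2.13826198e-01 -1.79220423e-02 -9.76707304e-01  9.30478263e-01]
 [ 0.00000000e+00  0.00000000e+00  0.00000000e+00  1.00000000e+00]]
{'time': 0.1, 'qpos': array([-1.48097013e+00,  2.87140972e-01,  1.57803249e+00, -1.16609844e-05,
        1.27860159e+00, -1.50009106e-01]), 'dq': array([-3.00231080e-03, -2.53644177e-03, -2.49335335e-03,  1.09297016e-03,
       -2.88873769e-05, -4.19382323e-04]), 'joint_efforts': array([ 5.60079588e-04, -4.07296836e+01, -2.93700403e+01, -1.61558196e-04,
        3.41042003e-03,  1.89905427e-05]), 'eef_pos': array([ 0.16031022, -0.65510543,  0.24404184]), 'tcp_rot': array([ 0.43715189,  0.55675669, -0.43603376,  0.55569306]), 'contact_force': array([-0.05567163,  0.21493693,  0.62108451]), 'wrist_torque': array([ 0.02845502,  0.0235641 , -0.00264706]), 'opening': 0.9981731714094844} 0.014
```

View pics/scene0.png

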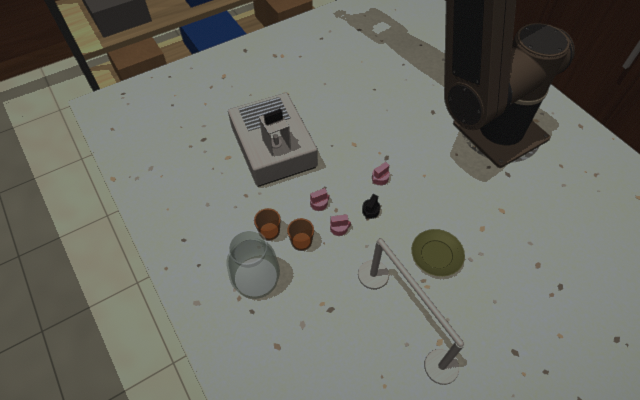

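View pics/top0.png

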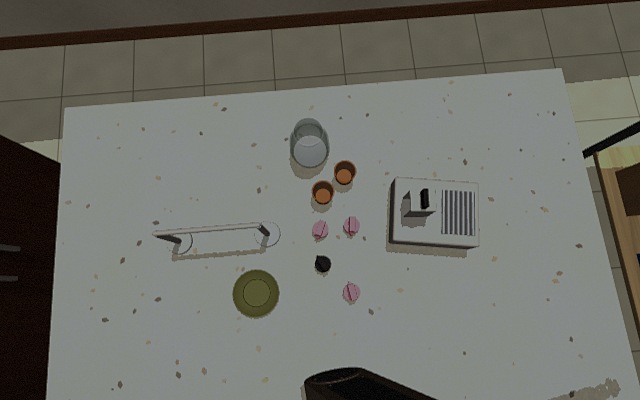

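The scene picture shows the guard on the rinser at about (273,122), the black knob at (371,207), the bar from (380,243) to (459,345), and three pink knobs. In the top picture the guard is at (423,200), the black knob at (322,264) and the bar from (155,233) to (265,228). Zooming in next.

```bash
cat > h.py <<'E'
import numpy as np, cv2
from plant import ctrl
def ray(n,u,v):
    c=ctrl.get_calibration(n);K=c["camera_matrix"];T=c["camera_from_world"]
    R=T[:3,:3];t=T[:3,3];return -R.T@t, R.T@np.linalg.inv(K)@np.array([u,v,1.])
def plane(n,u,v,z):
    o,d=ray(n,u,v);return o+d*(z-o[2])/d[2]
def tri(us,ut):
    o1,d1=ray("scene",*us);o2,d2=ray("top",*ut)
    s=np.linalg.lstsq(np.c_[d1,-d2],o2-o1,rcond=None)[0]
    a=o1+d1*s[0];b=o2+d2*s[1];return (a+b)/2,np.linalg.norm(a-b)
def proj(n,p):
    c=ctrl.get_calibration(n);q=c["camera_matrix"]@(c["camera_from_world"]@np.r_[p,1])[:3];return q[:2]/q[2]
def crop(im,x,y,w,h,k,f):
    a=im[y:y+h,x:x+w,::-1]; a=cv2.convertScaleAbs(a,alpha=1.5,beta=20)
    cv2.imwrite("pics/"+f,cv2.resize(a,None,fx=k,fy=k,interpolation=cv2.INTER_CUBIC))
E
python3 - <<'E'
import cv2
from h import *
s=cv2.imread("pics/scene0.png")[:,:,::-1];t=cv2.imread("pics/top0.png")[:,:,::-1]
a=[s[85:190,220:325],t[160:265,380:485],s[185:235,350:400],t[240:290,300:350]]
a=[cv2.resize(cv2.convertScaleAbs(i[:,:,::-1],alpha=1.6,beta=20),(390,295 if 0 else 390),interpolation=cv2.INTER_CUBIC) for i in a]
cv2.imwrite("pics/z1.png",np.hstack(a[:2]));cv2.imwrite("pics/z2.png",np.hstack(a[2:]))
crop(s,350,225,130,160,3.7,"z3.png");crop(t,145,210,145,60,5,"z4.png")
E
```

```text
(no output)
```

View pics/z1.png

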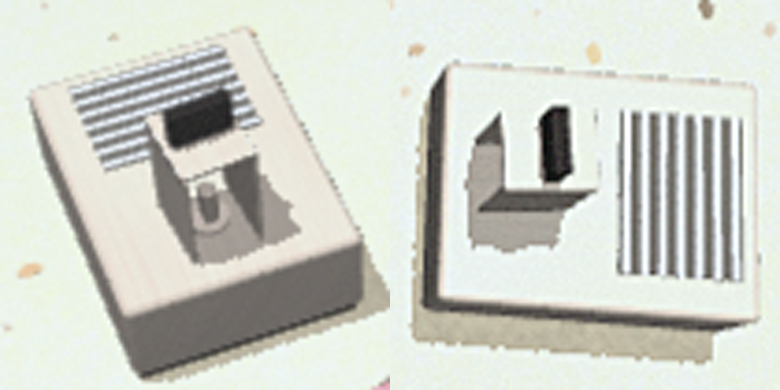

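View pics/z2.png

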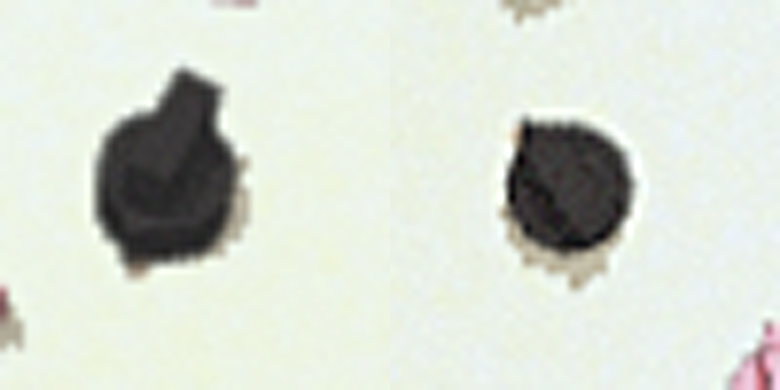

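View pics/z3.png

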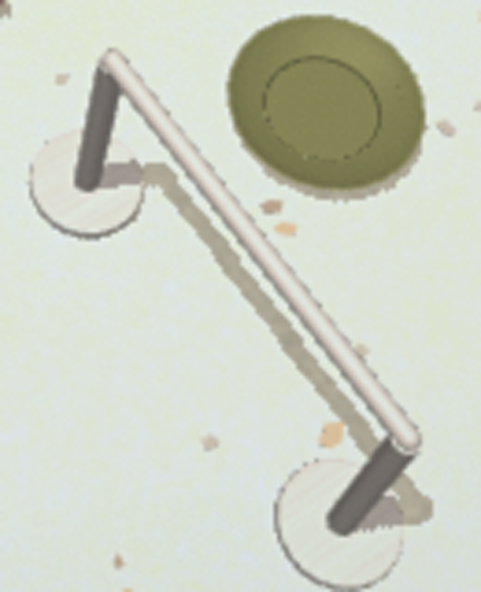

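View pics/z4.png

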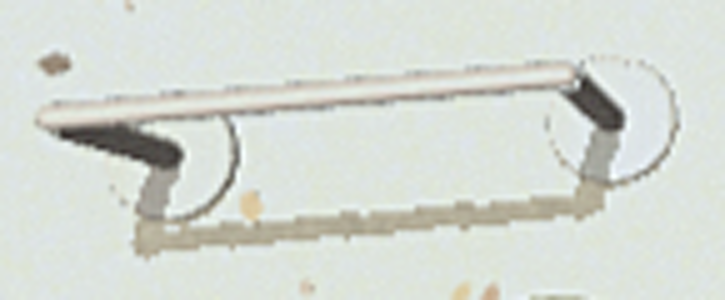

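```bash
python3 - <<'E'
from h import *
np.set_printoptions(precision=4,suppress=True)
S=lambda x,y:(350+x/3.7-.5+.13,225+y/3.7-.37); T=lambda x,y:(145+x/5-.4,210+y/5-.4)
b=[]
for nm,s,t in(("endnear",S(109,57),T(575,75)),("endfar",S(405,440),T(42,116))):
    print(nm,tri(s,t),plane("scene",*s,.16),plane("top",*t,.16))
s=cv2.imread("pics/scene0.png");t=cv2.imread("pics/top0.png")
for n,im,(x,y,w,h) in(("scene",s,(350,185,50,50)),("top",t,(300,240,50,50)),("scene",s,(255,100,45,30)),("top",t,(410,180,30,35))):
    m=(im[y:y+h,x:x+w].max(2)<60).astype(np.uint8)
    k,l,st,c=cv2.connectedComponentsWithStats(m); i=1+st[1:,4].argmax()
    p=np.argwhere(l==i)[:,::-1].astype(np.int32); r=cv2.minAreaRect(p.astype(np.float32))
    print(n,st[i],c[i]+[x,y],(cv2.boxPoints(r)+[x,y]).tolist())
    if w==50: print("knob c z=.018",plane(n,*(c[i]+[x,y]),.018))
    else: 
        print("fin c z=.178",plane(n,*(c[i]+[x,y]),.178)); print([plane(n,*q,.192) for q in cv2.boxPoints(r)+[x,y]])
Z=lambda x,y:(220+x/3.714-.37,85+y/3.714-.37);W=lambda x,y:(380+(x-390)/3.714-.37,160+y/3.714-.37)
for q in((147,117),(190,180),(260,152)): print("plate sc",plane("scene",*Z(*q),.164))
for q in((503,110),(503,189),(597,190),(597,107)): print("plate top",plane("top",*W(*q),.164))
print("stem tip",plane("scene",*Z(208,186),.11))
for q in((32,93),(250,28),(362,243),(130,318)): print("deck sc",plane("scene",*Z(*q),.08))
for q in((447,63),(755,85),(757,318),(440,297)): print("deck top",plane("top",*W(*q),.08))
print("nose",plane("scene",350+135/7.8-.43,185+268/7.8-.43,.0),plane("top",300+133/7.8-.43,240+120/7.8-.43,.022))
E
```

```text
endnear (array([0.553 , 0.1623, 0.1563]), np.float64(0.0027000385597400075)) [0.5536 0.1647 0.16  ] [0.5533 0.1608 0.16  ]
endfar (array([0.5556, 0.4084, 0.1609]), np.float64(0.0012322738505847499)) [0.5556 0.4078 0.16  ] [0.5553 0.4093 0.16  ]
scene [ 13   9  17  25 311] [371.1736 207.328 ] [[363.0, 194.0], [379.0, 194.0], [379.0, 218.0], [363.0, 218.0]]
knob c z=.018 [0.4585 0.0248 0.018 ]
top [ 15  16  16  17 211] [322.2464 263.6161] [[315.0, 256.0], [330.0, 256.0], [330.0, 272.0], [315.0, 272.0]]
knob c z=.018 [0.4588 0.0215 0.018 ]
scene [  9   9  19  16 205] [273.2976 116.5951] [[262.3287672996521, 114.87671279907227], [280.6301383972168, 108.01369857788086], [284.49315071105957, 118.31506729125977], [266.19178009033203, 125.17808151245117]]
fin c z=.178 [ 0.5782 -0.2236  0.178 ]
[array([ 0.6024, -0.2292,  0.192 ]), array([ 0.5563, -0.226 ,  0.192 ]), array([ 0.5646, -0.1933,  0.192 ]), array([ 0.6099, -0.1967,  0.192 ])]
top [ 10   9   9  20 143] [424.0839 198.5944] [[419.65989875793457, 189.2385768890381], [427.12182807922363, 188.7055835723877], [428.482234954834, 207.75126838684082], [421.0203056335449, 208.2842617034912]]
fin c z=.178 [ 0.5783 -0.2264  0.178 ]
[array([ 0.5982, -0.2153,  0.192 ]), array([ 0.598 , -0.2326,  0.192 ]), array([ 0.5534, -0.2292,  0.192 ]), array([ 0.5536, -0.2121,  0.192 ])]
plate sc [ 0.6003 -0.2547  0.164 ]
plate sc [ 0.6026 -0.1937  0.164 ]
plate sc [ 0.5542 -0.191   0.164 ]
plate top [ 0.6067 -0.2006  0.164 ]
plate top [ 0.5556 -0.1936  0.164 ]
plate top [ 0.5498 -0.2527  0.164 ]
plate top [ 0.6035 -0.2609  0.164 ]
stem tip [ 0.5759 -0.2276  0.11  ]
deck sc [ 0.6285 -0.3936  0.08  ]
deck sc [ 0.4654 -0.3689  0.08  ]
deck sc [ 0.5024 -0.1541  0.08  ]
deck sc [ 0.6625 -0.18    0.08  ]
deck top [ 0.6639 -0.1878  0.08  ]
deck top [ 0.6293 -0.4018  0.08  ]
deck top [ 0.467  -0.3747  0.08  ]
deck top [ 0.4998 -0.1619  0.08  ]
nose [ 0.4788  0.0382 -0.    ] [0.4826 0.0345 0.022 ]
```

```bash
cat >> h.py <<'E'
from scipy.spatial.transform import Rotation as Rn
np.set_printoptions(precision=4,suppress=True)
def go(p,yaw):
    "yaw (deg): wanted object x axis; jaws close across object y. prints units"
    s=ctrl.get_state();R=Rn.from_quat(s["tcp_rot"]).as_matrix()
    z=R[:,2];cur=np.degrees(np.arctan2(z[1],z[0]));d=(yaw+90-cur+90)%180-90
    # tool x down => turn about tool x by +a turns world yaw by -a
    dl=R.T@(np.array(p)-s["eef_pos"])/.025
    print("t",s["time"],"pos",s["eef_pos"],"jaw az",cur,"axes\n",R,"\nunits",dl,"turn5deg",-d/5,"q",s["qpos"])
    print("F",s["contact_force"],"op",s["opening"])
E
python3 -c "
from h import *
go((.578,-.225,.245),-4.5)"
```

```text
t 0.1 pos [ 0.1603 -0.6551  0.244 ] jaw az -76.25823661310045 axes
 [[-0.0002  0.9714  0.2375]
 [ 0.0022  0.2375 -0.9714]
 [-1.      0.0003 -0.0022]] 
units [ -0.0044  20.3162 -12.743 ] turn5deg 3.64835267737991 q [-1.481   0.2871  1.578  -0.      1.2786 -0.15  ]
F [-0.0557  0.2149  0.6211] op 0.9981731714094844
```

{"api": "move_arm", "payload": {
  "commands": [0,1,-0.62,0,0,1,-0.62,0,0,1,-0.62,0,0,1,-0.62,0,0,1,-0.62,0,0,1,-0.62,0,0,1,-0.62,0,0,1,-0.62,0,0,1,-0.62,0,0,1,-0.62,0,0,1,-0.62,0,0,1,-0.62,0,0,1,-0.62,0,0,1,-0.62,0,0,1,-0.62,0,0,1,-0.62,0,0,1,-0.62,0,0,1,-0.62,0,0,1,-0.62,0,0,0.5,-0.4,0],
  "jaw": 60
}}

```text
time: 2.6
eef_pos: [0.5622, -0.2422, 0.2451]
tcp_rot: [0.436, 0.557, -0.436, 0.556]
contact_force: [0.0, 0.1, -0.2]
opening: 0.705
```

{"api": "move_arm", "payload": {
  "commands": [0,0,0,1,0,0,0,1,0,0,0,1,0,0,0,0.65,0,0,0,0]
}}

```text
time: 3.22
eef_pos: [0.5612, -0.2438, 0.2452]
tcp_rot: [-0.519, -0.48, 0.519, -0.48]
contact_force: [-0.6, 0.5, 0.3]
opening: 0.703
```

```bash
python3 -c "
from h import *
go((.578,-.225,.182),-4.5)
s=ctrl.read_camera('scene');t=ctrl.read_camera('top')
a=[s[50:190,200:340],t[130:270,360:500]]
a=[cv2.resize(cv2.convertScaleAbs(i[:,:,::-1],alpha=1.6,beta=20),(390,390),interpolation=cv2.INTER_CUBIC) for i in a]
cv2.imwrite('pics/a1.png',np.hstack(a))"
```

```text
t 3.225 pos [ 0.5612 -0.2438  0.2452] jaw az -94.4689398710777 axes
 [[-0.0005  0.997  -0.0779]
 [ 0.     -0.0779 -0.997 ]
 [-1.     -0.0005  0.    ]] 
units [ 2.5277  0.6105 -0.8029] turn5deg 0.006212025784464004 q [-0.5754  0.1496  1.7379 -0.0003  1.2545  1.0735]
F [-0.5823  0.5203  0.2831] op 0.7025367447998008
```

View pics/a1.png

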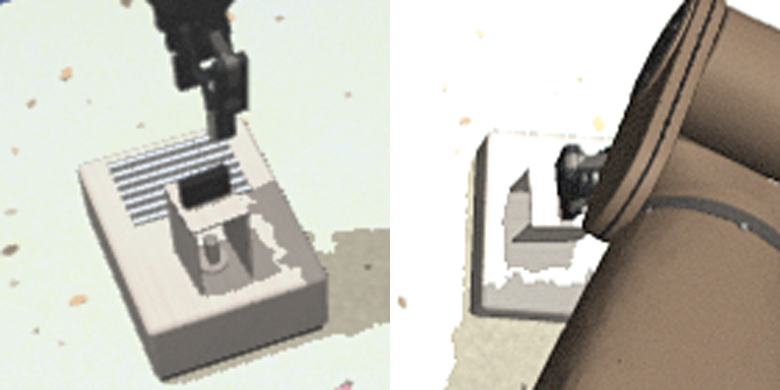

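The scene crop shows the open gripper above and behind the fin, and the guard still sits astride the stem. I'll shift over it and descend.

{"api": "move_arm", "payload": {
  "commands": [0,0.61,-0.8,0,0.5,0,0,0,1,0,0,0,0.7,0,0,0,0.33,0,0,0,0,0,0,0]
}}

```text
time: 4.08
eef_pos: [0.5779, -0.2254, 0.1813]
tcp_rot: [-0.519, -0.48, 0.52, -0.479]
contact_force: [0.7, 0.1, -0.2]
opening: 0.705
```

```bash
python3 -c "
from h import *
go((.578,-.225,.182),-4.5)
s=ctrl.read_camera('scene');print(proj('scene',ctrl.get_state()['eef_pos']))
crop(s,220,60,110,110,5,'a2.png')"
```

```text
t 4.075 pos [ 0.5779 -0.2254  0.1813] jaw az -94.52282833559764 axes
 [[-0.0013  0.9969 -0.0789]
 [ 0.0007 -0.0789 -0.9969]
 [-1.     -0.0013 -0.0006]] 
units [-0.0286  0.0018 -0.0169] turn5deg -0.0045656671195274615 q [-0.5352  0.2268  1.7701 -0.0001  1.1462  1.1145]
F [ 0.6752  0.1463 -0.1799] op 0.7051610350519892
[272.6387 114.7777]
```

View pics/a2.png

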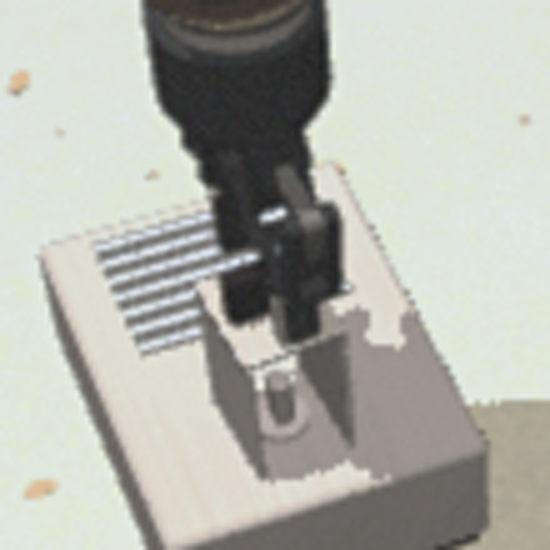

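The fingers straddle the fin, so I'll close and lift.

{"api": "move_arm", "payload": {
  "commands": [0,0,0,0,0,0,0,0,0,0,0,0,0,0,0,0,0,0,0,0,-0.3,0,0,0,-0.6,0,0,0,-1,0,0,0,-1,0,0,0,-1,0,0,0,-0.6,0,0,0,0,0,0,0],
  "jaw": 0,
  "force": 60
}}

```text
time: 5.62
eef_pos: [0.5788, -0.2257, 0.2964]
tcp_rot: [0.52, 0.479, -0.519, 0.481]
contact_force: [0.4, 0.3, -3.2]
opening: 0.124
```

```bash
python3 -c "
from h import *
go((.554,.285,.295),-0.6)
s=ctrl.read_camera('scene')
crop(s,220,40,110,130,4.5,'a3.png')"
```

```text
t 5.625 pos [ 0.5788 -0.2257  0.2964] jaw az -94.51440455537966 axes
 [[ 0.0027  0.9969 -0.0787]
 [-0.0016 -0.0787 -0.9969]
 [-1.      0.0028  0.0014]] 
units [  0.0197  -2.5978 -20.2854] turn5deg -0.7828809110759266 q [-0.5349  0.1331  1.6625  0.      1.3429  1.1147]
F [ 0.3759  0.3097 -3.2437] op 0.12351886339947227
```

View pics/a3.png

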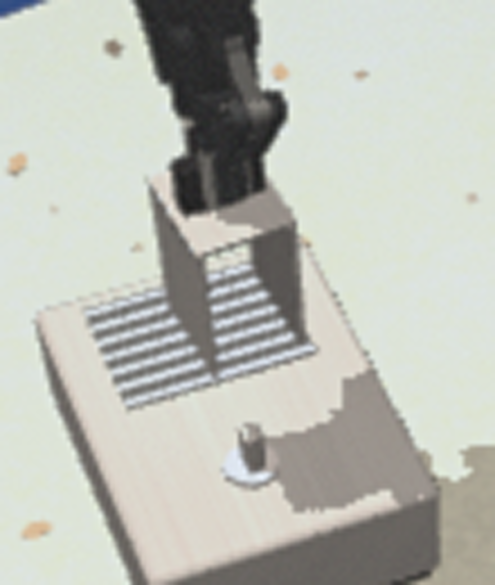

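The guard is held clear of the stem, which now stands bare at crop (250,445). Carrying the guard to the bar.

{"api": "move_arm", "payload": {
  "commands": [0,-0.13,-0.5,0,0,-0.13,-1,0,0,-0.13,-1,0,0,-0.13,-1,0,0,-0.13,-1,0,0,-0.13,-1,0,0,-0.13,-1,0,0,-0.13,-1,0,0,-0.13,-1,0,0,-0.13,-1,0,0,-0.13,-1,0,0,-0.13,-1,0,0,-0.13,-1,0,0,-0.13,-1,0,0,-0.13,-1,0,0,-0.13,-1,0,0,-0.13,-1,0,0,-0.13,-1,0,0,-0.13,-1,0,0,-0.13,-1,0]
}}

```text
time: 8.18
eef_pos: [0.5504, 0.2681, 0.2945]
tcp_rot: [-0.519, -0.48, 0.519, -0.48]
contact_force: [-0.8, 0.9, -3.3]
opening: 0.129
```

{"api": "move_arm", "payload": {
  "commands": [0,0,-0.7,-0.4,0,0,-0.1,-0.4,0,0,0,0,0,0,0,0]
}}

```text
time: 8.68
eef_pos: [0.5535, 0.285, 0.2946]
tcp_rot: [-0.502, -0.497, 0.503, -0.498]
contact_force: [-0.1, -0.1, -2.2]
opening: 0.126
```

```bash
python3 -c "
from h import *
go((.554,.285,.187),-0.6)
s=ctrl.read_camera('scene');t=ctrl.read_camera('top')
crop(s,340,120,140,150,3.7,'a4.png');crop(t,140,150,200,120,3.7,'a4t.png')"
```

```text
t 8.675 pos [0.5535 0.285  0.2946] jaw az -90.56226078564649 axes
 [[-0.0001  1.     -0.0098]
 [-0.0003 -0.0098 -1.    ]
 [-1.     -0.0001  0.0003]] 
units [ 4.3023  0.0207 -0.002 ] turn5deg 0.007547842870701515 q [ 0.3128  0.1387  1.6595 -0.0003  1.3435  1.8935]
F [-0.0518 -0.0854 -2.1808] op 0.12609765984437296
```

View pics/a4.png

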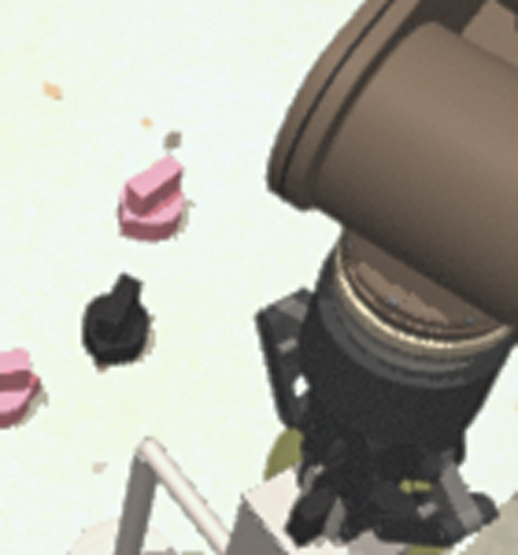

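View pics/a4t.png

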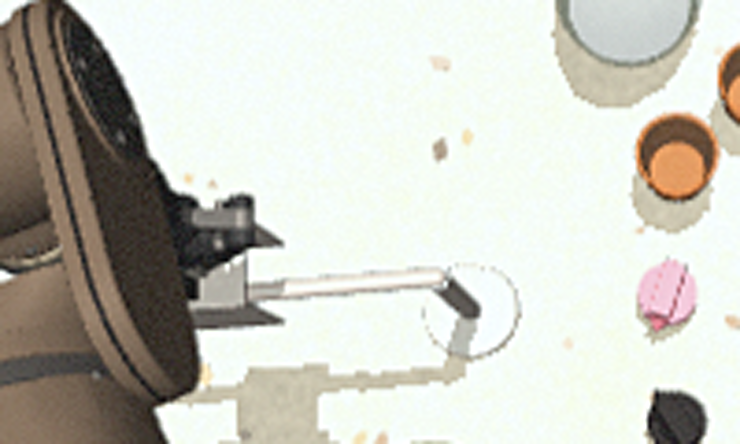

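In the top view the leg feet sit at rows 243 and 322, and the bar passes between them at about 287, so the guard is centred. Lowering.

{"api": "move_arm", "payload": {
  "commands": [0.6,0,0,0,0.9,0,0,0,0.9,0,0,0,0.9,0,0,0,0.6,0,0,0,0.2,0,0,0,0.12,0,0,0,0,0,0,0]
}}

```text
time: 9.78
eef_pos: [0.5538, 0.2858, 0.1898]
tcp_rot: [0.503, 0.498, -0.502, 0.498]
contact_force: [-0.1, -0.4, -2.1]
opening: 0.126
```

```bash
python3 -c "
from h import *
go((.554,.285,.187),-0.6)
s=ctrl.read_camera('scene')
crop(s,340,200,140,150,3.7,'a5.png')"
```

```text
t 9.775 pos [0.5538 0.2858 0.1898] jaw az -90.51128847642394 axes
 [[ 0.0012  1.     -0.0089]
 [ 0.0004 -0.0089 -1.    ]
 [-1.      0.0012 -0.0004]] 
units [0.1116 0.0094 0.0327] turn5deg 0.01774230471521605 q [0.3138 0.2228 1.7583 0.     1.1593 1.8935]
F [-0.1138 -0.3777 -2.1385] op 0.1257569972687543
```

View pics/a5.png

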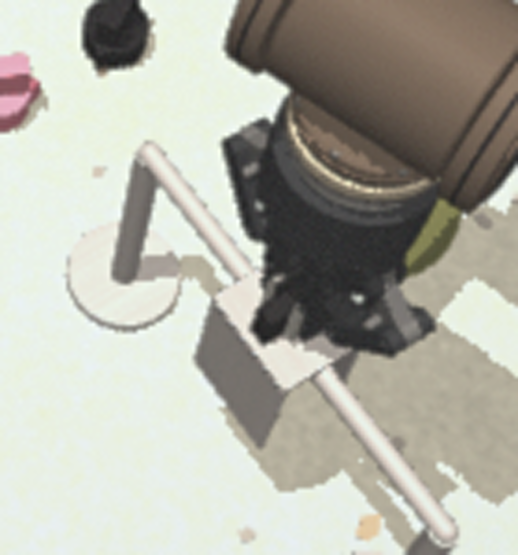

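The bar passes through the channel, and the plate is a couple of millimetres above it. I'll lower to contact.

{"api": "move_arm", "payload": {
  "commands": [0.06,0,0,0,0.05,0,0,0,0.04,0,0,0,0,0,0,0]
}}

```text
time: 10.32
eef_pos: [0.554, 0.286, 0.1885]
tcp_rot: [0.503, 0.497, -0.502, 0.498]
contact_force: [-3.4, -1.9, 7.6]
opening: 0.124
```

Contact. Opening, then retreating upward.

{"api": "move_arm", "payload": {
  "commands": [-0.04,0,0,0,0,0,0,0,0,0,0,0,0,0,0,0,-0.3,0,0,0,-0.6,0,0,0,-1,0,0,0,-1,0,0,0,-0.6,0,0,0,0,0,0,0],
  "jaw": 45
}}

```text
time: 11.58
eef_pos: [0.5541, 0.286, 0.2761]
tcp_rot: [0.503, 0.497, -0.501, 0.498]
contact_force: [-0.3, 0.4, 0.0]
opening: 0.529
```

```bash
python3 -c "
from h import *
go((.4585,.023,.20),30)
s=ctrl.read_camera('scene');t=ctrl.read_camera('top')
cv2.imwrite('pics/s6.png',s[:,:,::-1]);cv2.imwrite('pics/t6.png',t[:,:,::-1])
crop(s,340,180,140,180,3.2,'a6.png')
a=[s[185:235,350:400],t[240:290,300:350]]
a=[cv2.resize(cv2.convertScaleAbs(i[:,:,::-1],alpha=5,beta=-70),(390,390),interpolation=cv2.INTER_CUBIC) for i in a]
cv2.imwrite('pics/k6.png',np.hstack(a))
a=[s[85:190,220:325],t[160:265,380:485]]
a=[cv2.resize(cv2.convertScaleAbs(i[20:80,20:80,::-1],alpha=1.2,beta=0),(390,390),interpolation=cv2.INTER_CUBIC) for i in a]
cv2.imwrite('pics/st6.png',np.hstack(a))
"
```

```text
t 11.575 pos [0.5541 0.286  0.2761] jaw az -90.50803383476098 axes
 [[ 0.0038  1.     -0.0089]
 [ 0.0012 -0.0089 -1.    ]
 [-1.      0.0037 -0.0012]] 
units [ 3.0182 -3.7431 10.556 ] turn5deg -6.101606766952193 q [ 0.3139  0.1504  1.68   -0.      1.3073  1.8936]
F [-0.2625  0.4013  0.0248] op 0.5293187879865809
```

View pics/a6.png

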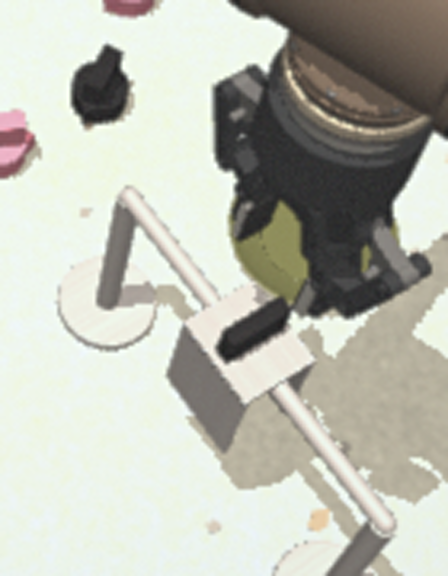

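View pics/k6.png

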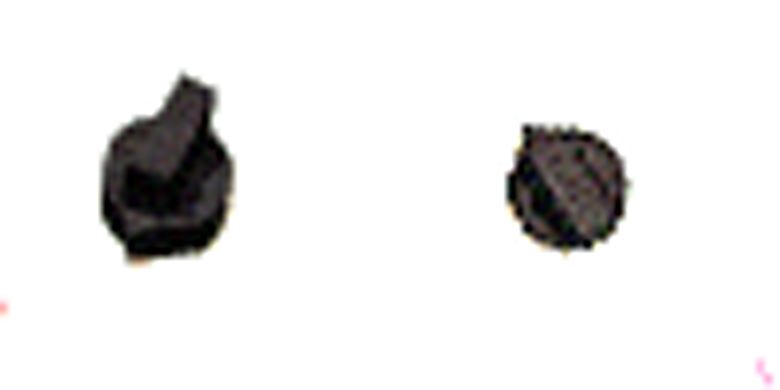

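View pics/st6.png

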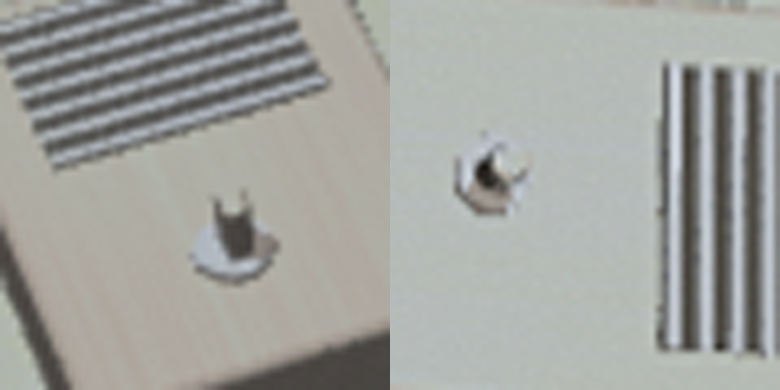

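The guard hangs astride the bar with its fin free. In the knob crop the bar grip and nose are visible. Zooming on the stem for the tooth.

```bash
python3 - <<'E'
from h import *
s=cv2.imread("pics/s6.png");t=cv2.imread("pics/t6.png")
a=[s[128:152,264:288],t[178:202,383:407]]
a=[cv2.resize(i,(390,390),interpolation=cv2.INTER_NEAREST if 0 else cv2.INTER_CUBIC) for i in a]
cv2.imwrite('pics/st7.png',np.hstack(a))
Z=lambda x,y:(350+x/7.8-.43,185+y/7.8-.43);W=lambda x,y:(300+(x-390)/7.8-.43,240+y/7.8-.43)
def az(a,b): d=b-a;return np.degrees(np.arctan2(d[1],d[0])),np.linalg.norm(d[:2])
e=[plane("top",*W(*q),.048) for q in((590,245),(527,132))];print("top edge",e,az(*e))
e=[plane("scene",*Z(*q),.048) for q in((183,72),(125,165),(215,92),(170,178))];print("sc edge",e,az(e[0],e[1]),az(e[2],e[3]),np.mean(e,0))
for nm,sp,tp in (("nose",Z(128,250),W(520,128)),):
    print(nm,tri(sp,tp))
E
```

```text
top edge [array([0.4378, 0.0157, 0.048 ]), array([0.4764, 0.0333, 0.048 ])] (np.float64(24.482896236954296), np.float64(0.042452588477742))
sc edge [array([0.4457, 0.0099, 0.048 ]), array([0.4805, 0.0285, 0.048 ]), array([0.4417, 0.0212, 0.048 ]), array([0.4716, 0.0396, 0.048 ])] (np.float64(28.138592607007862), np.float64(0.03947448501479864)) (np.float64(31.543649403054157), np.float64(0.035153531760657594)) [0.4599 0.0248 0.048 ]
nose (array([0.4809, 0.0359, 0.0094]), np.float64(0.00016395485798561393))
```

View pics/st7.png

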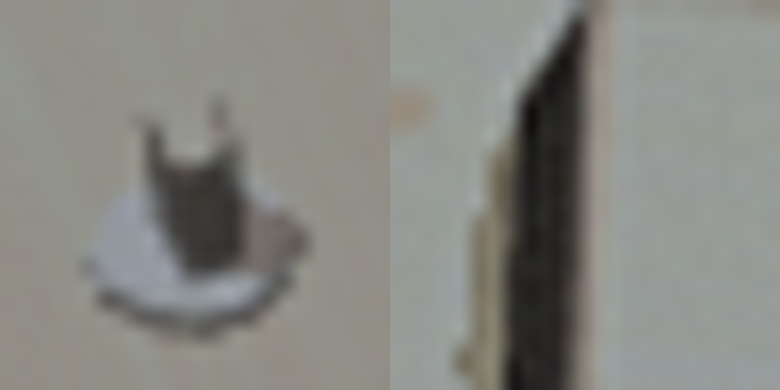

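```bash
python3 - <<'E'
from h import *
s=cv2.imread("pics/s6.png");t=cv2.imread("pics/t6.png")
a=[s[130:154,264:288],t[196:220,404:428]]
a=[cv2.resize(cv2.convertScaleAbs(i,alpha=1.25,beta=-10),(390,390),interpolation=cv2.INTER_NEAREST) for i in a]
cv2.imwrite('pics/st8.png',np.hstack(a))
E
```

```text
(no output)
```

View pics/st8.png

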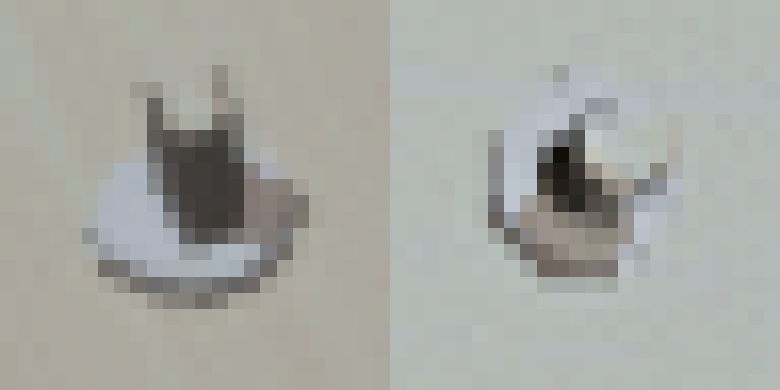

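```bash
python3 - <<'E'
from h import *
s=cv2.imread("pics/s6.png");t=cv2.imread("pics/t6.png")
out=[]
for n,i,(x0,y0) in(("scene",s,(264,128)),("top",t,(404,194))):
    c=i[y0:y0+26,x0:x0+26].astype(float)
    br=c[:,:,0]-c[:,:,2]; med=np.median(br)
    v=np.clip(128+(br-med)*6,0,255).astype(np.uint8)
    g=c.mean(2);g=np.clip(128+(g-np.median(g))*4,0,255).astype(np.uint8)
    out.append(np.hstack([cv2.resize(q,(390,290 if 0 else 390),interpolation=cv2.INTER_CUBIC) for q in(v,g)]))
    for z in(.084,.11): print(n,z,[ (proj(n,(.5759,-.2276,z))-[x0,y0])*15])
cv2.imwrite("pics/st9a.png",out[0]);cv2.imwrite("pics/st9b.png",out[1])
E
```

```text
scene 0.084 [array([186.9646, 205.1175])]
scene 0.11 [array([174.6536, 100.3823])]
top 0.084 [array([165.3972, 206.0664])]
top 0.11 [array([202.8718, 174.5644])]
```

View pics/st9a.png

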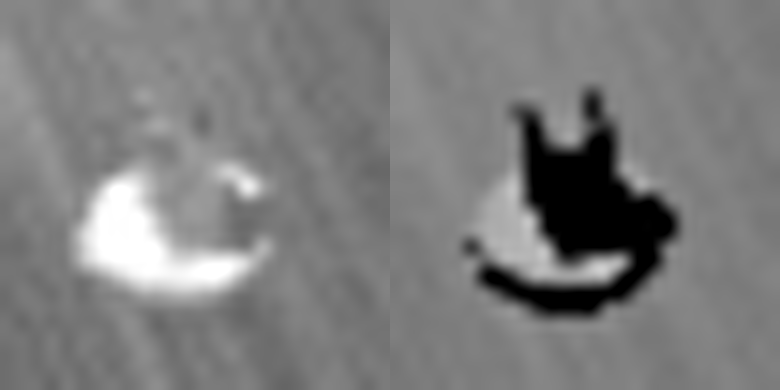

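View pics/st9b.png

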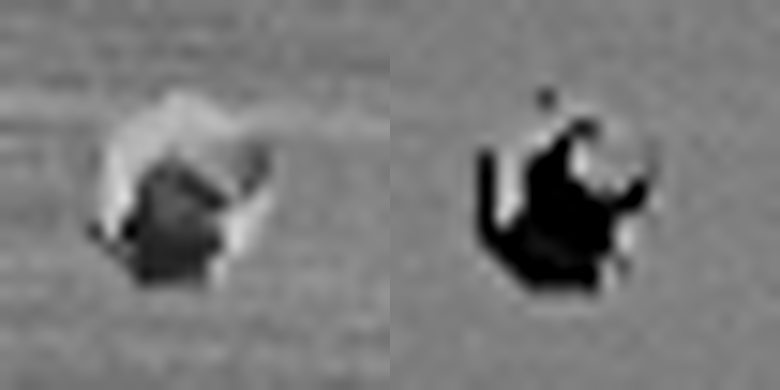

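```bash
python3 - <<'E'
from h import *
S=lambda x,y:(264+x/15-.5+.03,128+y/15-.5+.03);T=lambda x,y:(404+x/15-.5,194+y/15-.5)
def az(a,b): d=b-a;return np.degrees(np.arctan2(d[1],d[0])),np.linalg.norm(d[:2])
for n,c,tt in(("scene",S(184,210),S(78,250)),("top",T(185,203),T(168,95))):
    a=plane(n,*c,.084);b=plane(n,*tt,.084);print(n,a,b,az(a,b))
# D-shaped foot: flat edges, tip edges in scene
for q in((128,105),(208,100),(235,135)): print("tip",plane("scene",*S(*q),.11))
for q in((155,225),(183,260),(240,240)): print("foot",plane("scene",*S(*q),.084))
# fin bias on bar: fin centre true approx (.554,.286,.184)
s=cv2.imread("pics/s6.png");print(proj("scene",(.554,.286,.184)))
E
```

```text
scene [ 0.5771 -0.2289  0.084 ] [ 0.5962 -0.2306  0.084 ] (np.float64(-4.9886065189458515), np.float64(0.019150197251487425))
top [ 0.5776 -0.2299  0.084 ] [ 0.5966 -0.2296  0.084 ] (np.float64(0.8220088735344756), np.float64(0.019060693124255523))
tip [ 0.5831 -0.2327  0.11  ]
tip [ 0.5715 -0.2267  0.11  ]
tip [ 0.5714 -0.2179  0.11  ]
foot [ 0.5827 -0.2286  0.084 ]
foot [ 0.5825 -0.2195  0.084 ]
foot [ 0.5724 -0.2183  0.084 ]
[418.9476 283.027 ]
```

{"api": "move_arm", "payload": {
  "commands": [0,-0.34,0.96,0,0,-0.34,0.96,0,0,-0.34,0.96,0,0,-0.34,0.96,0,0,-0.34,0.96,0,0,-0.34,0.96,0,0,-0.34,0.96,0,0,-0.34,0.96,0,0.5,-0.34,0.96,0,0.8,-0.34,0.96,0,0.8,-0.34,0.96,0,1,0,0,-1,1,0,0,-1,1,0,0,-1,0.9,0,0,-1,0,0,0,-1,0,0,0,-1,0,0,0,0]
}}

```text
time: 13.92
eef_pos: [0.4566, 0.0227, 0.1226]
tcp_rot: [0.356, 0.611, -0.357, 0.61]
contact_force: [0.4, -0.2, -0.0]
opening: 0.531
```

```bash
python3 -c "
from h import *
go((.459,.022,.04),29)
s=ctrl.read_camera('scene');t=ctrl.read_camera('top')
a=[s[145:235,330:420],t[200:290,270:360]]
a=[cv2.resize(cv2.convertScaleAbs(i[:,:,::-1],alpha=2,beta=0),(390,390),interpolation=cv2.INTER_CUBIC) for i in a]
cv2.imwrite('pics/a8.png',np.hstack(a))"
```

```text
t 13.925 pos [0.4566 0.0227 0.1226] jaw az -60.571384964353044 axes
 [[-0.0025  0.871   0.4913]
 [ 0.0004  0.4913 -0.871 ]
 [-1.     -0.0019 -0.0016]] 
units [3.3045 0.077  0.0761] turn5deg 0.0857230071293884 q [-0.1729 -0.0577  2.195   0.      1.0068  0.8842]
F [ 0.4095 -0.1933 -0.0477] op 0.5307335098810199
```

View pics/a8.png

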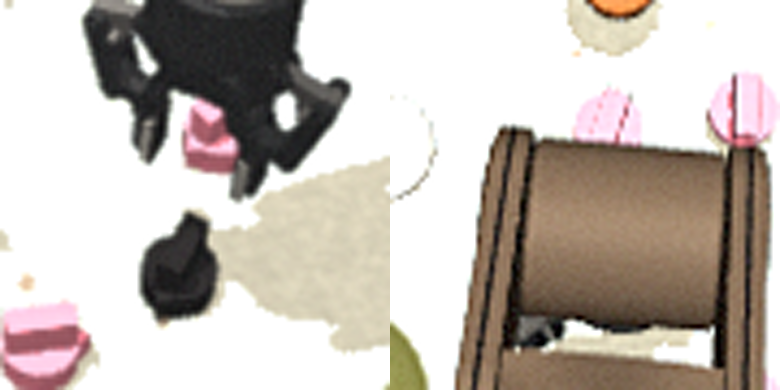

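The fingers are above the black knob in the scene crop at (180,270), aligned with its bar, and nothing blocks the descent.

{"api": "move_arm", "payload": {
  "commands": [0.6,0.08,0.08,0.08,1,0,0,0,1,0,0,0,0.5,0,0,0,0.2,0,0,0,0,0,0,0]
}}

```text
time: 14.78
eef_pos: [0.4605, 0.0217, 0.0414]
tcp_rot: [0.358, 0.609, -0.358, 0.61]
contact_force: [-0.3, 0.1, 0.7]
opening: 0.531
```

```bash
python3 -c "
from h import *
go((.459,.022,.04),29)
s=ctrl.read_camera('scene')
crop(s,330,150,80,85,6,'a9.png')"
```

```text
t 14.775 pos [0.4605 0.0217 0.0414] jaw az -60.920992822261795 axes
 [[ 0.0001  0.874   0.486 ]
 [-0.      0.486  -0.874 ]
 [-1.      0.0001  0.    ]] 
units [ 0.0549 -0.0456 -0.0378] turn5deg 0.015801435547643905 q [-0.1735  0.0996  2.219   0.      0.8229  0.8897]
F [-0.3255  0.0689  0.6554] op 0.531026234269555
```

View pics/a9.png

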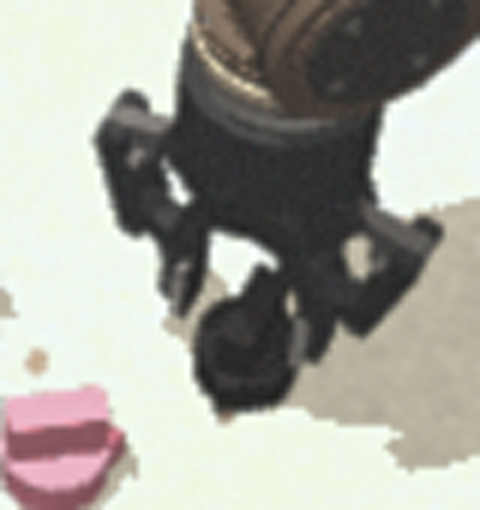

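The bar is between the fingers. Closing moderately, then lifting.

{"api": "move_arm", "payload": {
  "commands": [0,0,0,0,0,0,0,0,0,0,0,0,0,0,0,0,0,0,0,0,0,0,0,0],
  "jaw": 0,
  "force": 60
}}

```text
time: 15.58
eef_pos: [0.4611, 0.0217, 0.0423]
tcp_rot: [0.359, 0.609, -0.358, 0.61]
contact_force: [-1.1, 0.8, 6.8]
opening: 0.171
```

{"api": "move_arm", "payload": {
  "commands": [-0.3,0,0,0,-0.8,0,0,0,-1,0,0,0,-1,0,0,0,-1,0,0,0,-0.6,0,0,0,0,0,0,0]
}}

```text
time: 16.45
eef_pos: [0.4607, 0.0217, 0.1596]
tcp_rot: [0.359, 0.609, -0.358, 0.61]
contact_force: [-0.5, -1.0, -1.5]
opening: 0.172
```

```bash
python3 -c "
from h import *
go((.578,-.228,.150),-3)
s=ctrl.read_camera('scene');print(proj('scene',ctrl.get_state()['eef_pos']))
crop(s,330,110,80,100,6,'b0.png')"
```

```text
t 16.45 pos [0.4607 0.0217 0.1596] jaw az -60.908064903928036 axes
 [[ 0.002   0.8738  0.4862]
 [-0.0004  0.4862 -0.8738]
 [-1.      0.0016  0.0013]] 
units [ 0.3987 -0.7569 11.0095] turn5deg 6.41838701921439 q [-0.1734 -0.1061  2.1633 -0.      1.0823  0.8896]
F [-0.5048 -0.9729 -1.4753] op 0.17234226280573883
[375.5057 171.9432]
```

View pics/b0.png

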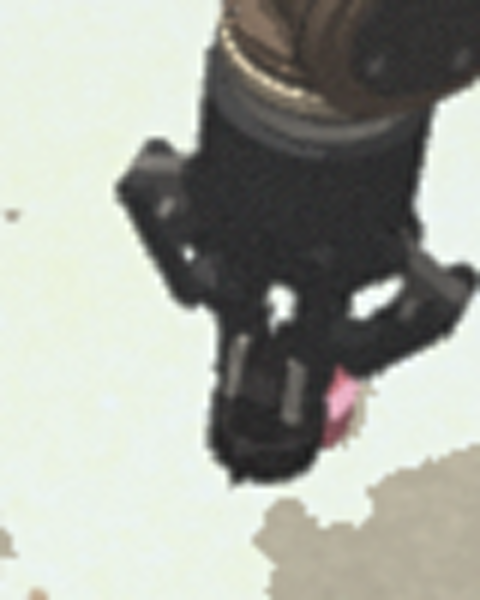

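{"api": "move_arm", "payload": {
  "commands": [0,-0.07,1,0,0,-0.07,1,0,0,-0.07,1,0,0,-0.07,1,0,0,-0.07,1,0,0,-0.07,1,0,0,-0.07,1,0,0,-0.07,1,0,0,-0.07,1,0,0,-0.07,1,0,0,-0.06,1,0,0,0,0,1,0,0,0,1,0,0,0,1,0,0,0,1,0,0,0,1,0,0,0,1,0,0,0,0.42,0,0,0,0]
}}

```text
time: 18.88
eef_pos: [0.5774, -0.2282, 0.1587]
tcp_rot: [-0.513, -0.487, 0.513, -0.487]
contact_force: [-0.2, 0.1, 0.0]
opening: 0.171
```

```bash
python3 -c "
from h import *
go((.578,-.228,.160),-3)
s=ctrl.read_camera('scene');cv2.imwrite('pics/s10.png',s[:,:,::-1])
p=ctrl.get_state()['eef_pos']
for q in((0,0,-.0423),(.029,0,-.0423),(0,0,0),(0,.022,-.0423),(-.022,0,-.0423)): print(q,(proj('scene',p+np.array(q))-[230,70])*6)
print('stem',(proj('scene',(.578,-.228,.11))-[230,70])*6)
crop(s,230,70,90,90,6,'b1.png')"
```

```text
t 18.875 pos [ 0.5774 -0.2282  0.1587] jaw az -92.97653106122584 axes
 [[-0.0001  0.9987 -0.0519]
 [ 0.0001 -0.0519 -0.9987]
 [-1.     -0.0001 -0.0001]] 
units [-0.0526  0.0216 -0.0089] turn5deg 0.0046937877548316465 q [-0.5396  0.2517  1.7845  0.      1.1055  1.0832]
F [-0.2205  0.1278  0.0334] op 0.17116801102618306
(0, 0, -0.0423) [268.7666 378.2995]
(0.029, 0, -0.0423) [205.5733 406.9852]
(0, 0, 0) [260.1487 306.0349]
(0, 0.022, -0.0423) [295.3041 413.4092]
(-0.022, 0, -0.0423) [316.0801 356.8222]
stem [268.8654 389.5793]
```

View pics/b1.png

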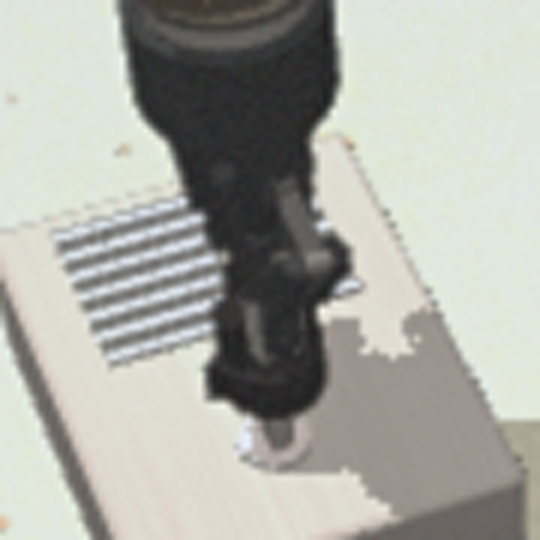

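```bash
python3 - <<'E'
from h import *
s=cv2.imread("pics/s10.png")
m=(s[125:150,255:295].max(2)<75)
for r in range(m.shape[0]): print(125+r,"".join("#" if v else "." for v in m[r]))
p=np.array([.5774,-.2282,.1587]);y=np.radians(-3)
for dz in(-.0423,-.0203):
  c=np.array([proj("scene",p+np.array([.022*np.cos(a),.022*np.sin(a),dz])) for a in np.linspace(0,6.28,73)])
  print("circle",dz,c.min(0),c.max(0))
  print("nose",proj("scene",p+np.array([.029*np.cos(y),.029*np.sin(y),dz])))
E
```

```text
125 ##........###################...........
126 ...........##################...........
127 ...........##################...........
128 ...........###################..........
129 ...........###################..........
130 ..........####################..........
131 .........#####################..........
132 .........#####################..........
133 .........#####################..........
134 .........#####################..........
135 ..........###################...........
136 ..........###################...........
137 ..............##############............
138 ...............############.............
139 .................########...............
140 ...................#####................
141 ...................#####................
142 ...................#####................
143 ....................####................
144 ....................###.................
145 ........................................
146 ........................................
147 .......................#................
148 ........................................
149 ........................................
circle -0.0423 [265.7131 126.2676] [283.831  139.9148]
nose [263.9615 137.3886]
circle -0.0203 [264.8306 120.0534] [283.2408 133.7902]
nose [263.0449 131.245 ]
```

```bash
python3 - <<'E'
from h import *
y=np.radians(-3);R=np.array([[np.cos(y),-np.sin(y)],[np.sin(y),np.cos(y)]])
ax=np.array([.578,-.228])
P=lambda x,yy,z:proj("scene",np.r_[ax+R@[x,yy],z])
print("cam",ray("scene",0,0)[0])
print("corner foot",P(.004,.00693,.084),"top",P(.004,.00693,.11),"far corner top",P(.004,-.00693,.11))
for r,z in((.015,.084),(.015,.08),(.008,.11),(.008,.09)):
    c=np.array([P(r*np.cos(a),r*np.sin(a),z) for a in np.linspace(0,6.28,180)]);print(r,z,c.min(0),c.max(0))
s=cv2.imread("pics/s6.png")[130:152,264:288].astype(int)
print("gray");
for i,r in enumerate(s.mean(2).astype(int)): print(130+i,r)
print("B-R")
for i,r in enumerate(s[:,:,0]-s[:,:,2]): print(130+i,r)
E
```

```text
cam [0.8961 0.4934 0.9945]
corner foot [275.4216 144.3786] top [274.578  137.4178] far corner top [272.098  133.6488]
0.015 0.084 [269.6065 137.3316] [281.6817 146.5528]
0.015 0.08 [269.7495 138.3884] [281.7907 147.5983]
0.008 0.11 [271.5297 132.4606] [278.0901 137.4175]
0.008 0.09 [272.2222 137.8679] [278.6896 142.7948]
gray
130 [144 142 143 143 142 143 144 143 143 143 142 143 143 143 142 141 142 143
 141 141 141 141 142 141]
131 [145 143 142 143 141 142 142 143 144 144 142 142 143 143 143 142 141 143
 143 140 141 140 142 141]
132 [145 144 141 142 142 141 143 143 144 144 143 143 143 143 143 143 142 142
 142 141 142 141 140 142]
133 [145 144 142 141 143 142 143 142 143 143 143 143 143 141 142 143 141 142
 142 142 140 140 140 142]
134 [144 145 143 142 142 141 142 143 142 144 144 143 141 121 140 143 143 142
 143 142 140 141 141 140]
135 [144 145 144 142 142 142 142 142 129 126 143 145 142 115 137 142 143 142
 141 142 141 140 141 139]
136 [143 144 144 143 142 142 142 143 138  88 139 147 145 128 122 140 143 142
 141 142 142 141 141 140]
137 [143 143 144 144 142 142 142 143 141  83 126 14
[... 3063 characters left out ...]
  -9   0   7  11  13  12  12   8   7  10  11  10   4  -5
  -9  -9 -10  -9 -10 -10]
146 [-11 -11 -12 -10 -10 -10  -6   0   6  10  10  10  11  12  13   5  -5  -9
  -9  -8 -10 -10 -11 -12]
147 [-12 -10 -11 -12 -10 -12  -9  -8  -6  -1  -1   1   2   0  -2  -8 -11 -10
  -9  -8  -9 -11 -10 -12]
148 [-12 -11 -10 -11 -10 -11 -10  -8  -8  -9  -9  -8  -8  -8 -10 -12 -13 -11
 -11  -9  -9 -10 -11 -11]
149 [-11 -13 -11 -12 -11 -11 -11 -10  -7  -9 -13 -11 -11 -11 -10 -12 -13 -12
 -11  -9  -9  -9 -11 -11]
150 [-11 -11 -12 -10 -12 -10 -10 -11  -8  -8 -11 -12 -10 -11  -9 -10 -11 -12
 -12 -10 -10  -9 -10 -10]
151 [-12 -11 -12 -10 -12 -10 -11 -11 -10  -7  -9 -12 -10 -11 -10  -8 -11 -12
 -12 -11 -10 -10 -10 -11]
```

The knob hovers just above the stem with its nose to the left. Comparing both outlines in one image says to shift about 1 mm in +x and +y. Descending gently.

{"api": "move_arm", "payload": {
  "commands": [0,0.04,-0.03,0,0.1,0,0,0,0.1,0,0,0,0.08,0,0,0,0.06,0,0,0,0,0,0,0]
}}

```text
time: 19.68
eef_pos: [0.5787, -0.2272, 0.1505]
tcp_rot: [0.513, 0.486, -0.513, 0.487]
contact_force: [0.6, 0.5, -0.9]
opening: 0.174
```

{"api": "move_arm", "payload": {
  "commands": [0.06,0,0,0,0.06,0,0,0,0,0,0,0]
}}

```text
time: 20.05
eef_pos: [0.5789, -0.2272, 0.1475]
tcp_rot: [0.513, 0.486, -0.513, 0.487]
contact_force: [3.4, -1.1, -0.4]
opening: 0.172
```

{"api": "move_arm", "payload": {
  "commands": [0.06,0.02,0,0,0.06,0,0,0,0,0,0,0]
}}

```text
time: 20.42
eef_pos: [0.5791, -0.2271, 0.1442]
tcp_rot: [0.513, 0.487, -0.513, 0.487]
contact_force: [3.0, -1.1, -0.8]
opening: 0.168
```

No vertical resistance 8 mm below the tip height, so the stem is entering the bore. Continuing.

{"api": "move_arm", "payload": {
  "commands": [0.08,0.01,0,0,0.08,0,0,0,0.08,0,0,0,0,0,0,0]
}}

```text
time: 20.92
eef_pos: [0.5791, -0.2271, 0.138]
tcp_rot: [0.513, 0.487, -0.513, 0.487]
contact_force: [2.2, -0.5, -1.5]
opening: 0.173
```

{"api": "move_arm", "payload": {
  "commands": [0.06,0,0,0,0.06,0,0,0,0,0,0,0]
}}

```text
time: 21.3
eef_pos: [0.5792, -0.2271, 0.1352]
tcp_rot: [0.513, 0.487, -0.513, 0.487]
contact_force: [3.2, 0.1, -0.8]
opening: 0.17
```

{"api": "move_arm", "payload": {
  "commands": [0.08,0,0,0,0.08,0,0,0,0,0,0,0]
}}

```text
time: 21.68
eef_pos: [0.5793, -0.2272, 0.1319]
tcp_rot: [-0.513, -0.487, 0.513, -0.487]
contact_force: [0.7, 0.8, 3.8]
opening: 0.173
```

{"api": "move_arm", "payload": {
  "commands": [0.08,0,0,0,0.08,0,0,0,0,0,0,0]
}}

```text
time: 22.05
eef_pos: [0.5793, -0.2272, 0.1285]
tcp_rot: [-0.513, -0.487, 0.513, -0.487]
contact_force: [-1.0, 1.5, 6.9]
opening: 0.167
```

The spring engages at about 0.133, as predicted for a fully home knob. Pressing to the stop.

{"api": "move_arm", "payload": {
  "commands": [0.06,0,0,0,0.06,0,0,0,0,0,0,0,0,0,0,0],
  "force": 80
}}

```text
time: 22.55
eef_pos: [0.5795, -0.2273, 0.1282]
tcp_rot: [-0.513, -0.487, 0.513, -0.487]
contact_force: [-4.0, 2.9, 16.6]
opening: 0.168
```

```bash
python3 -c "
from h import *
s=ctrl.read_camera('scene');t=ctrl.read_camera('top')
cv2.imwrite('pics/s20.png',cv2.convertScaleAbs(s[:,:,::-1],alpha=1.5));cv2.imwrite('pics/t20.png',cv2.convertScaleAbs(t[:,:,::-1],alpha=1.5))
crop(s,230,80,80,80,7,'c1.png')
st=ctrl.get_state();print(st['time'],st['eef_pos'],st['contact_force'],st['wrist_torque'])"
```

```text
22.65 [ 0.5795 -0.2273  0.1282] [-4.8617  3.8894 16.3994] [ 0.6839  0.901  -0.0257]
```

View pics/s20.png

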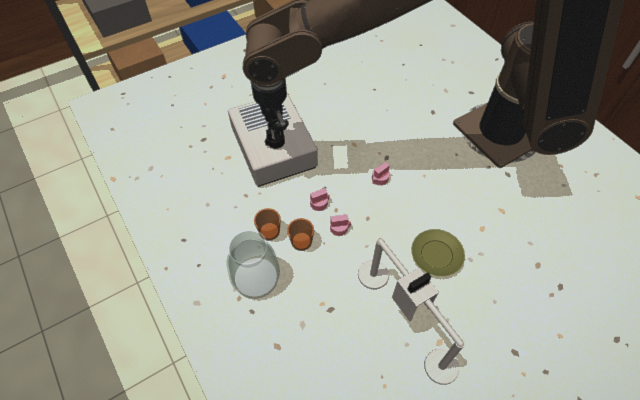

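View pics/c1.png

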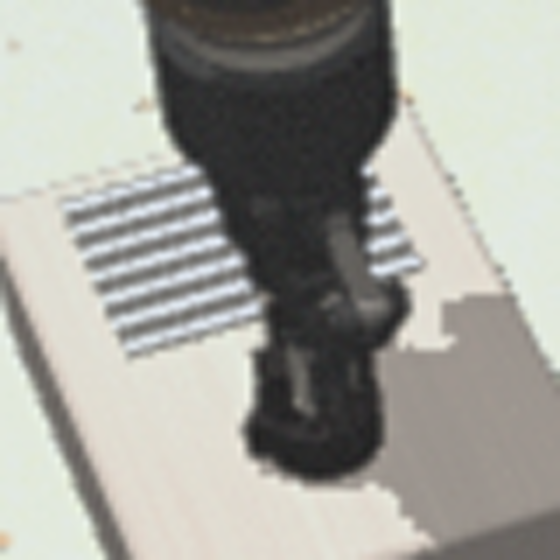

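View pics/t20.png

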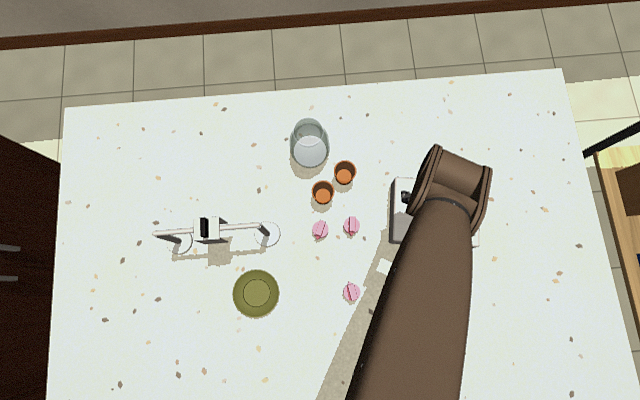

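The scene picture shows the knob down over the bezel at crop (315,430), hiding it, with its nose to the left. The guard hangs on the bar and the bystanders haven't moved. The knob's underside works out at 0.086 m, which matches a home knob on a stem pressed 6 mm. Handing in.

```bash
python3 -c "
from plant import ctrl
print(ctrl.sign_off())"
```

```text
the job is handed in; nothing more can be done
None
```

I lifted the guard off the stem and hung it astride the bar, one leg on each side, then let go of it. I then picked up the black knob, turned it to the stem's yaw (about −3°), pushed it home and pressed it down. The job was handed in at about 22.7 s with the knob still gripped at 80 N and pressed down.

**Last checks:**
- **Knob home:** no vertical resistance showed until the TCP reached z of about 0.133, where home was expected. The knob's underside works out at 0.086 m, matching a home knob on a stem about 6 mm down.
- **Stem pressed:** the push rose from 4 N to 7 N along the spring, then to about 16 N at a hard stop at z of 0.128.
- **Guard and bystanders:** the last pictures show the guard on the bar, and the cups, saucer and carafe where they were.

**What disagreed or stayed unmeasured:**
- The two cameras disagreed by up to about 8 mm in y, so I set the final alignment from the knob and stem outlines in one image.
- A small sideways force of about 3 N showed during insertion, and about 6 N at the final press.
- The stem's travel is inferred from the TCP height and force, not measured directly.

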